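# Close and lock the filter unit's access panel

### The arm

A 6-joint arm with a two-finger parallel gripper is mounted at the origin on a cart in front of the work surface, level with it; the furniture and walls round the work are solid. World frame = base frame: x ahead of the robot, y to its left, z up, the work surface at z = 0. Lengths are in mm, angles in rad, forces in N, time in s.
With the tool pointing down it reaches from about 275 to 1000 mm from the base axis. Payload 8.4 kg.
Tool frame: the origin (TCP) lies on the centre line of the jaws, within the pads' length; the fingertips stand r.tip_reach ahead of it and the grasp point (between the pads) lies 11 mm behind it (r.tip_reach is the distance from the TCP to the fingertips, in mm); z points along the fingers, y is the line along which they close (so a half turn about z gives the same grasp; the last joint's range is limited). The gripper opens to 85 mm and grips with 20 to 120 N. Pads are 22 mm wide; open, the fingers measure 114 mm over their backs; the gripper's body (76 mm by 85 mm) begins 54 mm behind the grasp point. The pads swing forward as they close: fully open they stand 13 mm farther back than shut.
Start: joints at [-0.002, 0.353, 1.633, -0, 1.155, -0.002], TCP at [625.002, -0, 218.481] pointing down, gripper open.
Joint ranges: [-2.63, 2.63], [-0.92, 2.1], [0.06, 2.66], [-1.3, 4.44], [0, 2.69], [-3.02, 3.02]. Speed limits (rad/s): [2.22, 2.22, 2.79, 3.14, 3.14, 3.14].

### API

Orientations are given as [roll, pitch, yaw] about the fixed x, y, z axes, in that order (R = Rz(yaw) Ry(pitch) Rx(roll)).
In Python, from rig import r gives the robot as it stands.
- The arm moves only by the tool carry_out, never from a script. Its argument "targets" is a list of rows, each an object with "dp": the shift along the tool's x, y, z in mm, a list of three; "yaw": the turn about the tool's z in degrees. A call has 1 to 12 rows; each row is the pose to reach, as a shift and turn from the pose commanded when the call began, along the tool's axes at that moment; what a row does not reach only later rows make up. A row lasts 1/8 s, in which the tool goes at most 62.5 mm and 10.7 degrees, less where a joint would pass 70% of its speed; a pose out of reach is approached as far as the arm can. A call with a gripper value outside its range is refused whole. "fingers" is the opening, from -1 (shut) to 1 (fully open), so that 0 is half open, set as the call begins (left out, the last holds). The fingers move at their own pace and stop on an object; "grip_force" is the grip in N (left out, the last holds). Time passes only in rows, so rows that repeat a pose let the fingers close. It gives the time, the measured TCP pose, the force, the opening and the grip force at its end, in the units of the state.
- r.sense(): the state, without advancing time (a new reading comes with each control period).
- r.grab_frame(name): name is "scene" or "side" or "wrist"; returns the picture (384x512x3 uint8, red, green, blue); there is no depth.
- r.get_calibration(name): a dict with "fx", "fy", "cx", "cy" (pixels), "dist_coeffs" ([k1, k2, p1, p2, k3] as OpenCV has them; the pictures are not rectified), "rvec" (rotation vector, rad) and "tvec" (3), from world to camera coordinates, as OpenCV has them. Camera axes: x right, y down, z forward; pixel columns grow to the right and rows downward; lengths in mm; the calibration is good to about 2 mm. A picture is of the moment at which its call begins: read the wrist's pose just before it. get_calibration takes no time and is no camera call; for the wrist camera it gives the pose at the moment of the call.
- r.sign_off(): hands the job in; it is judged then, once.
The state is a dict: "clock": time; "qpos": joint angles; "qvel": joint speeds; "joint_efforts": joint torques, N m; "eef_pos": TCP position; "tcp_rot": TCP orientation; "contact_force": force on the tool from outside, world axes, zero at the start; "wrist_torque": the same for the moment, N m; "opening": opening from 0.0 (shut) to 1.0 (fully open); "grasp_force": force on a finger pad.
Only numpy, scipy, OpenCV 4.12 (cv2) and the standard library are available. Lean on these libraries where they do the work, as an engineer would, in place of code of your own. Each camera call takes 0.05 s, during which the arm holds its last target. There are 200 camera calls.

### The job

The access panel on top of the white filter unit stands ajar. Push it down flush with your fingertips, then set a fingertip in the slot of its orange quarter-turn fastener and turn it clockwise a quarter turn until it stops, so that the panel is locked. Only push and turn: do not lift the panel, and leave the things standing around where they are.

Things in the scene. Friction and masses are not known exactly. Their poses are not given: they have to be found in the camera images.
- unit: white bench filter unit, fixed to the table: box 220 mm (x, front to back) x 180 (y) x 80 high, origin at the centre of its underside, z up, its front (with the black louvres) faces -x of its own frame. A grey access panel covers its top, hinged along the back edge (hinge line along y at x = +95, z = 83 mm). When shut, the panel's upper face is 86 mm above the table
- panel (a joint): opening angle of the grey access panel (200 mm front to back, 176 wide, 6 thick), rad: 0 shut, 0.24 to 0.38 at the start, grows as the front edge rises. Its hinge is stiff, so it stays where it is left; about 2 N on its front edge pushes it down
- panel_front (a point): point on the upper face of the panel, in the middle of the free strip in front of the fastener, 13 mm behind the panel's front edge and 187 mm from the hinge; the place to push down (the strip is 33 mm deep). Axes as the unit's when the panel is shut: x to the back, z out of the panel
- slot (a point): centre of the floor of the fastener's slot, 3 mm above the panel's face (89 mm above the table when shut), 125 mm from the hinge. The fastener is a round dial 84 mm across; the straight slot runs right across its middle, open at both ends, 36 mm wide between two orange half-moon cheeks, 18 mm deep. Axes turn with the dial: x along the slot, z up along the turning axis
- dial (a joint): turn of the fastener, rad: 0 open (slot front to back), 0 to 0.2 at the start, grows clockwise seen from above to its stop at 1.571, locked (slot left to right). A white stripe in the slot moves from a red dot (front) to a green dot (left). Stiff: about 6 N on a cheek 27 mm from the axis; stays where left. From about 1 rad on a tongue below grips under the housing; turned first, it bars the panel from shutting
- yellow_vial: small clear vial with a yellow cap, 22 mm across, 44 high, standing close beside the unit; leave alone. Origin at the centre of its underside
- blue_vial: small clear vial with a blue cap, 22 mm across, 44 high, standing close beside the unit; leave alone. Origin at the centre of its underside
- timer: round white wind-up timer with a red knob, 62 mm across, 34 high; leave alone. Origin at the centre of its underside
- marker: white marker pen with a black cap, 137 mm long, lying on the table; leave alone. Origin at the centre of its underside
- dropper: brown dropper bottle, 33 mm across, 90 high; leave alone. Origin at the centre of its underside
- carton: small upright white and teal carton, 36 x 42 x 118 mm; leave alone. Origin at the centre of its underside
- label_roll: roll of white labels lying flat, 62 mm across, 25 high; leave alone. Origin at the centre of its underside

How it is judged:
By the outcome, as a careful person would: the job done as asked, in the order asked, and still so for the second after the job is handed in, with the robot touching nothing.
It also fails if it takes over 45 s, if anything falls off the work surface, if the arm or the gripper's body presses on something with over 40 N, if the wrist force passes 120 N, or if a joint passes its speed limit or range.

## Working session

There is one attempt and no reset: what is moved stays moved. The work goes in short steps, Python scripts to look and compute and a tool call to move; the robot and the scene stay as the last step left them, time stands still between calls to the robot, and variables do not carry over. Pictures are saved under pics/ and viewed, at most 10 in all, crops included, and the job is handed in when it is done.

Besides the shell and the picture viewer there is one more tool, called after "Call:" as name(argument=value, ...) on one line, values as JSON. carry_out: Moves the arm, as the interface text tells. Its arguments: {"type":"object","properties":{"targets":{"type":"array","items":{"type":"object","properties":{"dp":{"type":"array","items":{"type":"number"}},"yaw":{"type":"number"}}}},"fingers":{"type":"number"},"grip_force":{"type":"number"}},"required":["targets"]}

```bash
mkdir -p pics; ls; python3 - <<'E'
from rig import r
import cv2,json
s=r.sense();print(s['eef_pos'],s['tcp_rot'],s['clock'],r.tip_reach)
a=r.grab_frame("scene");b=r.grab_frame("side")
cv2.imwrite("pics/scene.png",a[:,:,::-1]);cv2.imwrite("pics/side.png",b[:,:,::-1])
w=r.grab_frame("wrist");cv2.imwrite("pics/wrist.png",w[:,:,::-1])
for n in("scene","side","wrist"):print(n,r.get_calibration(n))
E
```

```text
pics
[6.24501023e+02 2.37328828e-02 2.17741708e+02] [-3.14019374e+00 -3.68358354e-05  1.57082516e+00] 0.0 8.0
scene {'fx': 437.1578423676772, 'fy': 437.1578423676772, 'cx': 261.81055915990504, 'cy': 188.2458311756717, 'dist_coeffs': array([-0.01326574,  0.        ,  0.        ,  0.        ,  0.        ]), 'rvec': array([ 0.69200037, -2.37234233,  1.385966  ]), 'tvec': array([407.47364269, 257.87966765, 696.43776895])}
side {'fx': 450.86868603347665, 'fy': 450.86868603347665, 'cx': 253.58020022822336, 'cy': 191.86194463600626, 'dist_coeffs': array([-0.05678991,  0.        ,  0.        ,  0.        ,  0.        ]), 'rvec': array([ 2.02623996, -0.35230416,  0.23391909]), 'tvec': array([-527.42975918,  102.06163354, 1003.19153139])}
wrist {'fx': 320.9579904969345, 'fy': 320.9579904969345, 'cx': 252.90158001073956, 'cy': 192.6358787838233, 'dist_coeffs': array([-0.02215149,  0.        ,  0.        ,  0.        ,  0.        ]), 'rvec': array([-2.87151402e+00, -2.02656792e-03,  7.98841445e-04]), 'tvec': array([-625.38487816,  -36.3223332 ,  378.41687472])}
```

View pics/scene.png

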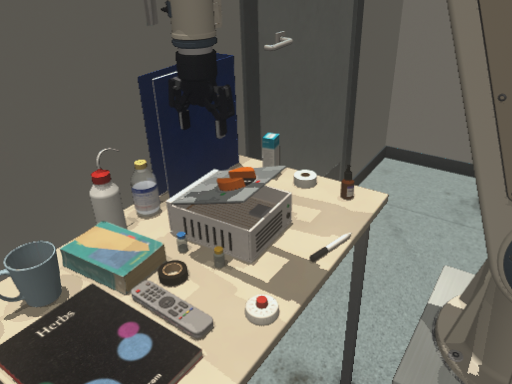

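View pics/side.png

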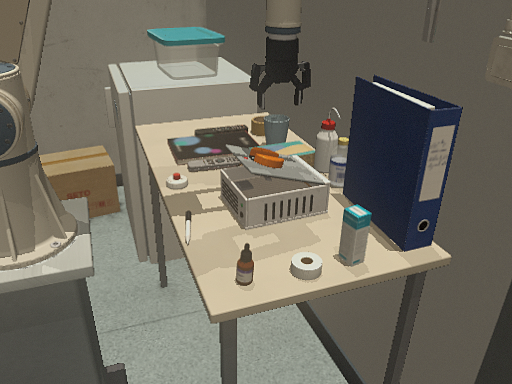

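View pics/wrist.png

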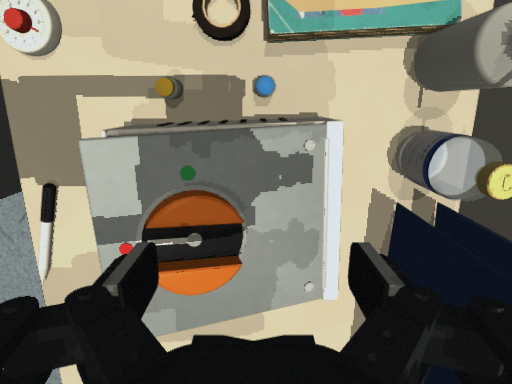

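The wrist view shows the unit's front facing about -x. Its white hinge strip has corners near (342,122), (338,299) and (326,299). The red dot is at (126,248), the green dot at (188,173), the dial pivot at about (195,240), and the panel's front-left corner at (80,140). The yellow and blue vials stand close on the +y side. I'll take the positions from masks and rays.

```bash
cat > h.py <<'E'
import numpy as np,cv2
def ray(c,uv):
    K=np.array([[c['fx'],0,c['cx']],[0,c['fy'],c['cy']],[0,0,1]])
    n=cv2.undistortPoints(np.array([[uv]],float),K,c['dist_coeffs'])[0,0]
    R=cv2.Rodrigues(c['rvec'])[0]
    return -R.T@c['tvec'],R.T@np.array([n[0],n[1],1])
def onz(c,uv,z):
    o,d=ray(c,uv);return o+d*(z-o[2])/d[2]
def tri(c1,p1,c2,p2):
    (o,d),(q,e)=ray(c1,p1),ray(c2,p2)
    s=np.linalg.lstsq(np.c_[d,-e],q-o,rcond=None)[0]
    a,b=o+s[0]*d,q+s[1]*e;return (a+b)/2,np.linalg.norm(a-b)
def blob(im,lo,hi,box):
    h=cv2.inRange(cv2.cvtColor(im,cv2.COLOR_RGB2HSV),np.array(lo),np.array(hi))
    m=np.zeros_like(h);x0,y0,x1,y1=box;m[y0:y1,x0:x1]=h[y0:y1,x0:x1]
    ys,xs=np.nonzero(m);return xs.mean(),ys.mean(),len(xs)
def perp(c,uv,hp,u):
    "ray hit with the vertical plane through hp along u: (dist from hinge toward -u, z)"
    pass
E
python3 - <<'E'
from h import *
from rig import r
im=lambda n:cv2.imread(f"pics/{n}.png")[:,:,::-1].copy()
c=r.get_calibration("wrist");w=im("wrist")
# strip corners: bright white region
m=cv2.inRange(w,np.array([205]*3),np.array([255]*3));m[:,:310]=0;m[:,350:]=0;m[:110]=0;m[310:]=0
k=max(cv2.findContours(m,0,1)[0],key=cv2.contourArea)
rc=cv2.minAreaRect(k);bx=cv2.boxPoints(rc);print("strip",rc)
for z in(80,83,86):
    P=np.array([onz(c,p,z)[:2] for p in bx]);print(z,P.round(1).tolist(),[round(float(np.linalg.norm(P[i]-P[i-1])),1) for i in range(4)])
red=blob(w,(0,180,120),(6,255,255),(100,230,145,265));gr=blob(w,(45,120,40),(85,255,255),(170,150,205,190));print(red,gr)
for n in("scene","side"):
    a=im(n);s=(200,150,290,200) if n=="scene" else (230,130,310,180)
    print(n,blob(a,(0,180,60),(18,255,255),s))
    big=cv2.resize(a[140:260,160:300] if n=="scene" else a[130:240,200:350],None,fx=4,fy=4,interpolation=2)
    cv2.imwrite(f"pics/z_{n}.png",big[:,:,::-1])
E
python3 -c "
import cv2,numpy as np
a=cv2.imread('pics/z_scene.png');b=cv2.imread('pics/z_side.png');print(a.shape,b.shape)
a=cv2.resize(a,(560*0+400,int(a.shape[0]*400/a.shape[1])));b=cv2.resize(b,(400,int(b.shape[0]*400/b.shape[1])))
h=max(a.shape[0],b.shape[0]);o=np.zeros((h,800,3),np.uint8);o[:a.shape[0],:400]=a;o[:b.shape[0],400:]=b;cv2.imwrite('pics/zz.png',o);print(400/140,400/150)"
```

```text
strip ((333.1980285644531, 210.50372314453125), (15.46894359588623, 177.3080596923828), 1.080924153327942)
80 [[700.1, -130.4], [692.0, 51.5], [705.9, 51.3], [716.4, -130.8]] [16.3, 182.1, 13.9, 182.4]
83 [[699.3, -128.4], [691.3, 51.7], [705.1, 51.5], [715.5, -128.7]] [16.2, 180.2, 13.8, 180.5]
86 [[698.5, -126.3], [690.6, 51.8], [704.3, 51.6], [714.5, -126.7]] [16.0, 178.4, 13.7, 178.7]
(np.float64(125.24509803921569), np.float64(248.0392156862745), 102) (np.float64(187.3435582822086), np.float64(172.71779141104295), 163)
scene (np.float64(235.67948717948718), np.float64(178.19871794871796), 468)
side (np.float64(266.0653753026634), np.float64(157.37772397094432), 413)
(480, 560, 3) (440, 600, 3)
2.857142857142857 2.6666666666666665
```

View pics/zz.png

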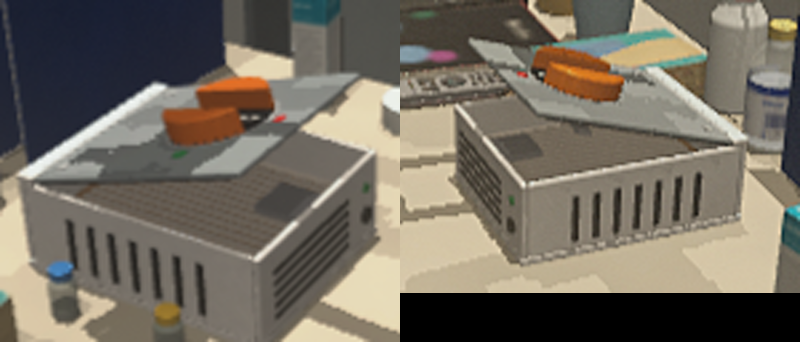

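The crops show the box's top corners. In the scene view, front-left is at about (250,232), front-right (291,193) and back-left (168,202). In the side view, front-right is at about (245,199), back-right (329,182) and front-left (221,169). I'll fit the unit's pose to these.

```bash
python3 - <<'E'
from h import *
from rig import r
C={n:r.get_calibration(n) for n in("scene","side","wrist")}
obs=[("scene",(250.3,231.7),(-110,90)),("scene",(291.3,193.2),(-110,-90)),("scene",(167.7,202.3),(110,90)),
("side",(245,198.6),(-110,-90)),("side",(329.4,182.5),(110,-90)),("side",(221.4,168.6),(-110,90)),
("wrist",(342,122),(110,90)),("wrist",(338,299),(110,-90))]
W=np.array([onz(C[n],p,80)[:2] for n,p,_ in obs]);L=np.array([l for *_,l in obs],float)
a=W-W.mean(0);b=L-L.mean(0)
th=np.arctan2((b[:,0]*a[:,1]-b[:,1]*a[:,0]).sum(),(a*b).sum())
R=np.array([[np.cos(th),-np.sin(th)],[np.sin(th),np.cos(th)]]);t=W.mean(0)-R@L.mean(0)
print("yaw deg",np.degrees(th),"centre",t);print(((W-t)@R-L).round(1).tolist())
# panel angle: point s from hinge, h above the hinge line frame (upper face +3)
from scipy.optimize import brentq
def pt(s,y,h,q):
    x=95-s*np.cos(q)+h*np.sin(q);z=83+s*np.sin(q)+h*np.cos(q)
    return np.r_[R@[x,y]+t,z]
def proj(P,c): 
    K=np.array([[c['fx'],0,c['cx']],[0,c['fy'],c['cy']],[0,0,1]]);return cv2.projectPoints(P[None],c['rvec'],c['tvec'],K,c['dist_coeffs'])[0][0,0]
for n,uv,s,y,h in(("wrist",(195,240),125,0,6),("wrist",(80,140),200,88,3)):
    for q in(.2,.25,.3,.35,.4):print(n,uv,q,proj(pt(s,y,h,q),C[n]).round(1))
for n in("scene","side"):
    for q in(.2,.25,.3,.35,.4):print(n,q,*[proj(pt(200,y,3,q),C[n]).round(1) for y in(88,-88)])
print("shut: front",pt(187,0,3,0),"slot",pt(125,0,6,0),r.sense()['clock'])
E
```

```text
yaw deg 1.8464035382450217 centre [598.93329311 -40.09434905]
[[-3.3, -1.2], [-1.8, 4.4], [-3.0, -6.3], [0.8, 3.7], [2.1, 8.8], [2.6, -3.4], [-0.7, -2.0], [3.1, -4.0]]
wrist (195, 240) 0.2 [192.2 232. ]
wrist (195, 240) 0.25 [192.9 234.6]
wrist (195, 240) 0.3 [194.  237.4]
wrist (195, 240) 0.35 [195.5 240.1]
wrist (195, 240) 0.4 [197.5 243. ]
wrist (80, 140) 0.2 [ 84.3 134. ]
wrist (80, 140) 0.25 [ 80.9 135.1]
wrist (80, 140) 0.3 [ 77.9 136.3]
wrist (80, 140) 0.35 [ 75.5 137.5]
wrist (80, 140) 0.4 [ 73.7 138.7]
scene 0.2 [244.1 210.1] [287.6 173.7]
scene 0.25 [242.9 205.5] [286.6 169.6]
scene 0.3 [241.4 200.8] [285.5 165.4]
scene 0.35 [239.8 196.1] [284.2 161.3]
scene 0.4 [237.9 191.4] [282.7 157.1]
side 0.2 [223.5 151.5] [249.1 180. ]
side 0.25 [224.3 147.8] [250.2 175.9]
side 0.3 [225.4 144.1] [251.4 171.7]
side 0.35 [226.6 140.4] [252.9 167.6]
side 0.4 [228.  136.7] [254.6 163.4]
shut: front [506.98106014 -43.05861146  86.        ] slot [568.94886931 -41.06095636  89.        ] 0.15
```

Corners agree on a unit centre of about (599,-40), a yaw of 1.8° and a panel angle of about 0.29. That puts the push point at (507,-43) and the slot at (569,-41). I'll move above the push point with the fingers shut and turned a quarter.

Call:
carry_out(targets=[{"dp": [-10,-30,0],"yaw": 10},{"dp": [-20,-60,0],"yaw": 20},{"dp": [-30,-90,0],"yaw": 30},{"dp": [-43,-118,0],"yaw": 40},{"dp": [-43,-118,0],"yaw": 50},{"dp": [-43,-118,0],"yaw": 60},{"dp": [-43,-118,0],"yaw": 70},{"dp": [-43,-118,0],"yaw": 80},{"dp": [-43,-118,0],"yaw": 88},{"dp": [-43,-118,0],"yaw": 88},{"dp": [-43,-118,0],"yaw": 88}], fingers=-1, grip_force=20)

```text
clock: 1.52
eef_pos: [506.9, -43.0, 218.4]
tcp_rot: [-3.142, 0.0, 0.038]
contact_force: [0.2, 0.2, -0.4]
opening: 0.002
grasp_force: 0.0
```

```bash
python3 - <<'E'
from rig import r
import cv2
s=r.sense();print(s['eef_pos'],s['tcp_rot'],s['clock'],r.tip_reach,s['opening'],s['contact_force'])
cv2.imwrite("pics/w2.png",r.grab_frame("wrist")[:,:,::-1])
E
```

```text
[506.92126707 -42.96614477 218.3763655 ] [-3.14153529e+00  2.17878395e-04  3.79488711e-02] 1.525 8.0 0.0021341665113174604 [ 0.18374187  0.20196527 -0.42315701]
```

View pics/w2.png

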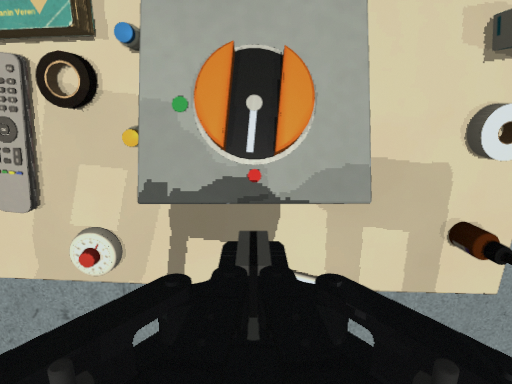

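The shut fingers are centred on the panel (red dot at (254,175), panel sides at 138 and 370). Pushing down now.

Call:
carry_out(targets=[{"dp": [0,0,30]},{"dp": [0,0,55]},{"dp": [0,0,63]},{"dp": [0,0,71]},{"dp": [0,0,79]},{"dp": [0,0,87]},{"dp": [0,0,95]},{"dp": [0,0,103]},{"dp": [0,0,110]},{"dp": [0,0,116]},{"dp": [0,0,121]},{"dp": [0,0,123]}])

```text
schema error: expected keys dp, yaw
```

Call:
carry_out(targets=[{"dp": [0,0,1]},{"dp": [0,0,2]},{"dp": [0,0,2]}])

```text
schema error: expected keys dp, yaw
```

Call:
carry_out(targets=[{"dp": [0,0,30],"yaw": 0},{"dp": [0,0,55],"yaw": 0},{"dp": [0,0,63],"yaw": 0},{"dp": [0,0,71],"yaw": 0},{"dp": [0,0,79],"yaw": 0},{"dp": [0,0,87],"yaw": 0},{"dp": [0,0,95],"yaw": 0},{"dp": [0,0,103],"yaw": 0},{"dp": [0,0,110],"yaw": 0},{"dp": [0,0,116],"yaw": 0},{"dp": [0,0,121],"yaw": 0},{"dp": [0,0,123],"yaw": 0}])

```text
clock: 3.08
eef_pos: [506.9, -43.0, 95.1]
tcp_rot: [-3.142, 0.0, 0.035]
contact_force: [-0.5, -0.2, 2.8]
opening: 0.0
grasp_force: 0.9
```

Call:
carry_out(targets=[{"dp": [0,0,1],"yaw": 0},{"dp": [0,0,2],"yaw": 0},{"dp": [0,0,2],"yaw": 0}])

```text
clock: 3.45
eef_pos: [507.1, -43.0, 93.5]
tcp_rot: [3.142, -0.0, 0.035]
contact_force: [-0.5, 0.4, -0.3]
opening: -0.0
grasp_force: 0.2
```

Call:
carry_out(targets=[{"dp": [0,0,1],"yaw": 0},{"dp": [0,0,2],"yaw": 0},{"dp": [0,0,2],"yaw": 0}])

```text
clock: 3.82
eef_pos: [507.0, -43.0, 91.4]
tcp_rot: [3.142, 0.0, 0.035]
contact_force: [-0.8, 0.1, 0.6]
opening: 0.001
grasp_force: 0.4
```

```bash
python3 - <<'E'
from rig import r
import cv2,numpy as np
f=lambda n,a,b,c,d:cv2.resize(r.grab_frame(n)[b:d,a:c,::-1],(400,300),interpolation=2)
cv2.imwrite("pics/p3.png",np.hstack([f("scene",170,120,310,225),f("side",200,110,340,215)]))
E
```

```text
(no output)
```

View pics/p3.png

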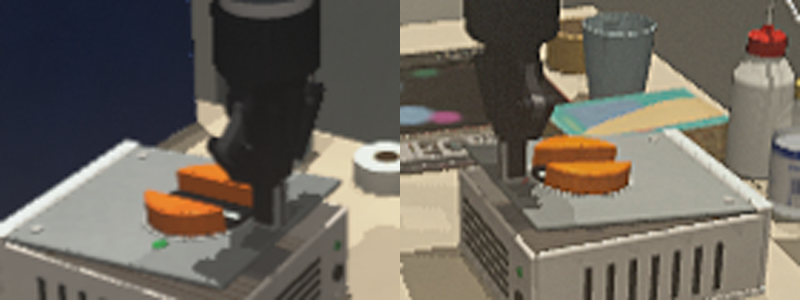

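The fingertips are on the front strip and the panel is nearly down, but a small gap still shows at the front edge. I'll push further in small steps until the force rises.

Call:
carry_out(targets=[{"dp": [0,0,1],"yaw": 0},{"dp": [0,0,2],"yaw": 0},{"dp": [0,0,3],"yaw": 0},{"dp": [0,0,3],"yaw": 0}])

```text
clock: 4.42
eef_pos: [507.0, -43.0, 88.4]
tcp_rot: [-3.142, 0.0, 0.035]
contact_force: [-1.1, -0.4, -0.4]
opening: 0.003
grasp_force: 0.0
```

```bash
python3 - <<'E'
from rig import r
import cv2,numpy as np
f=lambda n,a,b,c,d:cv2.resize(r.grab_frame(n)[b:d,a:c,::-1],(400,400),interpolation=2)
cv2.imwrite("pics/p4.png",np.hstack([f("scene",230,150,310,230),f("side",210,130,290,210)]))
print(r.tip_reach)
E
```

```text
8.0
```

View pics/p4.png

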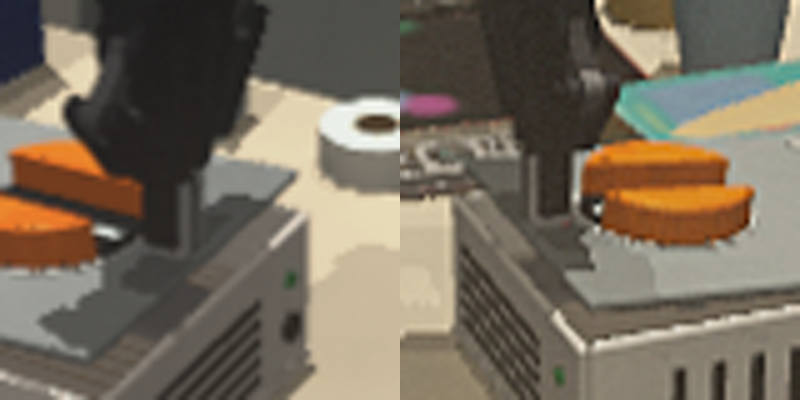

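```bash
python3 - <<'E'
from h import *
from rig import r
for n in("scene","side"):
    c=r.get_calibration(n);K=np.array([[c['fx'],0,c['cx']],[0,c['fy'],c['cy']],[0,0,1]])
    for z in(80,90,100,110):print(n,z,cv2.projectPoints(np.array([[507.,-43,z]]),c['rvec'],c['tvec'],K,c['dist_coeffs'])[0][0,0].round(1))
p=tri(r.get_calibration("scene"),(248,221.6),r.get_calibration("side"),(248,191));print("n/a")
s=r.sense();print(s['eef_pos'],s['contact_force'])
E
```

```text
scene 80 [264.3 208.3]
scene 90 [264.2 204.3]
scene 100 [264.1 200.2]
scene 110 [264.  196.1]
side 80 [238.8 181.6]
side 90 [238.8 177.9]
side 100 [238.8 174.1]
side 110 [238.8 170.3]
n/a
[507.17373346 -43.00708639  88.43782625] [-0.39609643  0.04765357  0.25851573]
```

Projection puts the tips at about z=100 in both views, so they sit roughly 11 mm higher than the nominal reach. The panel is still open by about 0.07 rad, so I'll keep pushing until there is firm resistance.

Call:
carry_out(targets=[{"dp": [0,0,2],"yaw": 0},{"dp": [0,0,4],"yaw": 0},{"dp": [0,0,6],"yaw": 0},{"dp": [0,0,8],"yaw": 0},{"dp": [0,0,10],"yaw": 0},{"dp": [0,0,10],"yaw": 0}])

```text
clock: 5.28
eef_pos: [507.1, -43.0, 78.3]
tcp_rot: [-3.142, -0.0, 0.035]
contact_force: [-0.1, 0.1, -0.1]
opening: -0.003
grasp_force: 0.0
```

Call:
carry_out(targets=[{"dp": [0,0,1],"yaw": 0},{"dp": [0,0,2],"yaw": 0},{"dp": [0,0,2],"yaw": 0}])

```text
clock: 5.65
eef_pos: [507.2, -43.0, 76.5]
tcp_rot: [3.142, -0.0, 0.035]
contact_force: [0.6, 0.3, 0.8]
opening: -0.001
grasp_force: 0.2
```

Call:
carry_out(targets=[{"dp": [0,0,1],"yaw": 0},{"dp": [0,0,2],"yaw": 0}])

```text
clock: 5.9
eef_pos: [507.2, -43.0, 74.5]
tcp_rot: [3.142, -0.0, 0.035]
contact_force: [-0.4, -0.2, 2.5]
opening: 0.001
grasp_force: 0.9
```

Call:
carry_out(targets=[{"dp": [0,0,1],"yaw": 0},{"dp": [0,0,2],"yaw": 0}])

```text
clock: 6.15
eef_pos: [507.2, -43.0, 73.0]
tcp_rot: [3.142, -0.0, 0.035]
contact_force: [-5.0, 0.4, 19.4]
opening: 0.001
grasp_force: 9.9
```

Firm resistance (19 N) at TCP z=73, so the panel is on its stop, and the shut tips are effectively about 13 mm behind the TCP. Next I'll back off, go over the slot, and open the fingers partly so both tips fit along it. The stripe shows the dial at about 0.1 rad.

Call:
carry_out(targets=[{"dp": [0,0,-25],"yaw": 0},{"dp": [0,0,-60],"yaw": 0},{"dp": [0,0,-85],"yaw": -10},{"dp": [25,0,-85],"yaw": -20},{"dp": [45,0,-85],"yaw": -30},{"dp": [62,0,-85],"yaw": -40},{"dp": [62,0,-85],"yaw": -50},{"dp": [62,0,-85],"yaw": -60},{"dp": [62,0,-85],"yaw": -70},{"dp": [62,0,-85],"yaw": -80},{"dp": [62,0,-85],"yaw": -84},{"dp": [62,0,-85],"yaw": -84}])

```text
clock: 7.65
eef_pos: [568.7, -40.8, 157.2]
tcp_rot: [-3.141, 0.0, 1.5]
contact_force: [1.2, -0.4, 0.6]
opening: 0.002
grasp_force: 0.0
```

Call:
carry_out(targets=[{"dp": [0,0,0],"yaw": 0},{"dp": [0,0,0],"yaw": 0},{"dp": [0,0,0],"yaw": 0},{"dp": [0,0,0],"yaw": 0}], fingers=-0.15)

```text
clock: 8.15
eef_pos: [569.0, -40.8, 157.5]
tcp_rot: [3.142, -0.0, 1.501]
contact_force: [-1.6, 0.6, -0.0]
opening: 0.425
grasp_force: 0.0
```

```bash
python3 - <<'E'
from rig import r
import cv2,numpy as np
s=r.sense();print(s['eef_pos'],s['tcp_rot'],s['qpos'],s['opening'],r.tip_reach,s['contact_force'])
w=r.grab_frame("wrist")[:,:,::-1];f=lambda n,a,b,c,d:cv2.resize(r.grab_frame(n)[b:d,a:c,::-1],(288,288),interpolation=2)
cv2.imwrite("pics/p5.png",np.hstack([w,np.vstack([f("side",210,110,310,210),np.zeros((96,288,3),np.uint8)])]))
E
```

```text
[568.96867107 -40.83134927 157.47922527] [ 3.14157689e+00 -1.17657217e-05  1.50078743e+00] [-7.42779396e-02  3.35499525e-01  1.80908753e+00  1.40894840e-05
  9.96989878e-01 -4.27668899e-03] 0.4253466565147853 8.0 [-1.60634919  0.61010048 -0.03792389]
```

View pics/p5.png

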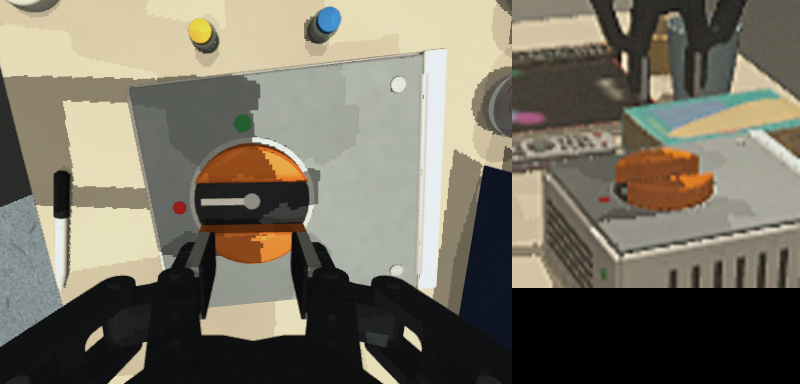

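The panel now looks shut in both views. In the wrist view the slot runs level with the finger line (pivot at (251,201), stripe towards (201,202)). I'll cast the pivot onto z=89.

```bash
python3 - <<'E'
from h import *
from rig import r
c=r.get_calibration("wrist");s=r.sense()
R=cv2.Rodrigues(np.zeros(3))[0];y=s['tcp_rot'][2]
for n,p,z in(("pivot",(251.5,201),89),("stripe",(201,202),89),("red",(179.5,208),86),("green",(242.5,123),86),("strip",(425,54),83),("strip2",(419,286),83),("strip3",(447,48),80),("tipL",(201,234),158),("tipL",(201,234),165),("tipR",(303,234),165)):
    q=onz(c,p,z);d=q[:2]-s['eef_pos'][:2];print(n,q.round(1),"tool x,y:",(np.cos(y)*d[0]+np.sin(y)*d[1]).round(1),(np.sin(y)*d[0]-np.cos(y)*d[1]).round(1))
E
```

```text
pivot [568.8 -42.5  89. ] tool x,y: -1.6 -0.0
stripe [531.9 -40.7  89. ] tool x,y: -2.5 -37.0
red [514.8 -45.2  86. ] tool x,y: -8.1 -53.8
green [566.5  13.5  86. ] tool x,y: 54.0 -6.3
strip [692.2  50.6  83. ] tool x,y: 99.9 116.5
strip2 [ 700.2 -126.2   83. ] tool x,y: -76.0 136.9
strip3 [708.6  53.9  80. ] tool x,y: 104.3 132.7
tipL [543.  -37.7 158. ] tool x,y: 1.4 -26.1
tipL [544.4 -34.8 165. ] tool x,y: 4.3 -24.9
tipR [595.1 -38.3 165. ] tool x,y: 4.4 25.9
```

Call:
carry_out(targets=[{"dp": [-1.6,0,20],"yaw": 0},{"dp": [-1.6,0,40],"yaw": 0},{"dp": [-1.6,0,55],"yaw": 0},{"dp": [-1.6,0,60],"yaw": 0},{"dp": [-1.6,0,64],"yaw": 0},{"dp": [-1.6,0,68],"yaw": 0},{"dp": [-1.6,0,71],"yaw": 0},{"dp": [-1.6,0,74],"yaw": 0},{"dp": [-1.6,0,74],"yaw": 0}])

```text
clock: 9.38
eef_pos: [568.7, -42.4, 83.3]
tcp_rot: [-3.141, 0.0, 1.501]
contact_force: [-0.4, 0.0, 0.1]
opening: 0.428
grasp_force: 0.0
```

Call:
carry_out(targets=[{"dp": [0,0,1.5],"yaw": 0},{"dp": [0,0,3],"yaw": 0},{"dp": [0,0,3],"yaw": 0}])

```text
clock: 9.75
eef_pos: [568.8, -42.4, 80.4]
tcp_rot: [-3.141, -0.0, 1.501]
contact_force: [-0.6, 0.5, -0.2]
opening: 0.431
grasp_force: 0.0
```

Call:
carry_out(targets=[{"dp": [0,0,1.5],"yaw": 0},{"dp": [0,0,3],"yaw": 0}])

```text
clock: 10.0
eef_pos: [568.9, -42.4, 77.4]
tcp_rot: [3.142, -0.0, 1.501]
contact_force: [-0.8, -0.6, -0.3]
opening: 0.426
grasp_force: 0.0
```

Call:
carry_out(targets=[{"dp": [0,0,1],"yaw": 0},{"dp": [0,0,2],"yaw": 0}])

```text
clock: 10.25
eef_pos: [568.9, -42.4, 75.4]
tcp_rot: [-3.142, 0.0, 1.501]
contact_force: [0.3, 0.7, 0.2]
opening: 0.424
grasp_force: 0.0
```

Call:
carry_out(targets=[{"dp": [0,0,1],"yaw": 0},{"dp": [0,0,2],"yaw": 0}])

```text
clock: 10.5
eef_pos: [569.0, -42.4, 74.8]
tcp_rot: [3.141, -0.0, 1.501]
contact_force: [-7.3, 0.5, 23.6]
opening: 0.43
grasp_force: 12.1
```

Floor touched at TCP z≈75. I'll lift about 3 mm clear of it and turn clockwise.

Call:
carry_out(targets=[{"dp": [0,0,-4.5],"yaw": 0},{"dp": [0,0,-4.5],"yaw": 7},{"dp": [0,0,-4.5],"yaw": 14},{"dp": [0,0,-4.5],"yaw": 21},{"dp": [0,0,-4.5],"yaw": 28},{"dp": [0,0,-4.5],"yaw": 35},{"dp": [0,0,-4.5],"yaw": 42},{"dp": [0,0,-4.5],"yaw": 49},{"dp": [0,0,-4.5],"yaw": 56},{"dp": [0,0,-4.5],"yaw": 63}])

```text
clock: 11.75
eef_pos: [569.1, -42.7, 78.1]
tcp_rot: [3.141, -0.0, 0.398]
contact_force: [-0.8, -2.2, 1.3]
opening: 0.427
grasp_force: 3.0
```

Call:
carry_out(targets=[{"dp": [0,0,0],"yaw": 6},{"dp": [0,0,0],"yaw": 12},{"dp": [0,0,0],"yaw": 18},{"dp": [0,0,0],"yaw": 24},{"dp": [0,0,0],"yaw": 28}])

```text
clock: 12.38
eef_pos: [568.4, -43.0, 78.0]
tcp_rot: [3.141, 0.001, -0.09]
contact_force: [-2.9, -3.6, 2.6]
opening: 0.424
grasp_force: 3.7
```

```bash
python3 - <<'E'
from rig import r
s=r.sense();print(s['eef_pos'],s['tcp_rot'],s['wrist_torque'],s['contact_force'],s['clock'])
E
```

```text
[568.35608515 -42.99409717  77.9931458 ] [ 3.14066651e+00  8.81253549e-04 -8.95165523e-02] [-0.51231902  0.31251794  0.14064875] [-2.91675488 -3.56990041  2.62823199] 12.375
```

Call:
carry_out(targets=[{"dp": [0,0,0],"yaw": 3},{"dp": [0,0,0],"yaw": 6},{"dp": [0,0,0],"yaw": 8}])

```text
clock: 12.75
eef_pos: [568.2, -42.9, 78.0]
tcp_rot: [3.141, 0.001, -0.228]
contact_force: [-4.1, -4.5, 4.2]
opening: 0.426
grasp_force: 4.4
```

```bash
python3 - <<'E'
from rig import r
s=r.sense();print(s['eef_pos'],s['tcp_rot'],s['wrist_torque'],s['contact_force'],s['clock'])
E
```

```text
[568.19062438 -42.88763754  77.96606931] [ 3.14065641e+00  1.10507561e-03 -2.27837262e-01] [-0.649892    0.5904115   0.17286663] [-4.06761668 -4.49213178  4.23776306] 12.75
```

Call:
carry_out(targets=[{"dp": [0,0,0],"yaw": 2},{"dp": [0,0,0],"yaw": 4}])

```text
clock: 13.0
eef_pos: [568.0, -42.9, 77.9]
tcp_rot: [3.14, 0.001, -0.297]
contact_force: [-3.4, -3.9, 4.9]
opening: 0.422
grasp_force: 7.6
```

Call:
carry_out(targets=[{"dp": [0,0,0],"yaw": 2},{"dp": [0,0,0],"yaw": 4}])

```text
clock: 13.25
eef_pos: [568.0, -42.6, 78.1]
tcp_rot: [3.14, 0.001, -0.364]
contact_force: [-3.4, 0.2, 7.2]
opening: 0.425
grasp_force: 42.1
```

```bash
python3 - <<'E'
from rig import r
import cv2
s=r.sense();print(s['eef_pos'],s['tcp_rot'],s['wrist_torque'],s['contact_force'],s['clock'])
cv2.imwrite("pics/p6.png",r.grab_frame("wrist")[:,:,::-1])
E
```

```text
[567.95477814 -42.6075376   78.08861415] [ 3.14006253e+00  1.37908429e-03 -3.64112984e-01] [-0.11040638  0.83717755  2.28605892] [-3.41348011  0.16709089  7.24305987] 13.25
```

The torque jumped to 2.3 N m, so the dial is at its stop. I'll turn back to the middle of the play, lift clear and check.

Call:
carry_out(targets=[{"dp": [0,0,0],"yaw": -5},{"dp": [0,0,0],"yaw": -11},{"dp": [0,0,-10],"yaw": -11},{"dp": [0,0,-30],"yaw": -11},{"dp": [0,0,-60],"yaw": -11},{"dp": [0,0,-100],"yaw": -11},{"dp": [0,0,-130],"yaw": -11},{"dp": [0,0,-130],"yaw": -11}])

```text
clock: 14.3
eef_pos: [570.7, -42.4, 211.2]
tcp_rot: [-3.141, -0.006, -0.177]
contact_force: [0.2, -0.2, -0.8]
opening: 0.423
grasp_force: 0.0
```

```bash
python3 - <<'E'
from rig import r
import cv2,numpy as np
s=r.sense();print(s['eef_pos'],s['tcp_rot'],s['contact_force'],s['clock'])
w=r.grab_frame("wrist")[:,:,::-1];f=lambda n,a,b,c,d:cv2.resize(r.grab_frame(n)[b:d,a:c,::-1],(288,288),interpolation=2)
cv2.imwrite("pics/p7.png",np.hstack([w,np.vstack([f("side",210,125,310,225),f("scene",200,140,300,240)])[:576]] if 0 else [np.vstack([w,np.zeros((192,512,3),np.uint8)]),np.vstack([f("side",210,125,310,225),f("scene",200,140,300,240)])]))
E
```

```text
[570.71946315 -42.4447557  211.24178596] [-3.14082935 -0.00559802 -0.17693323] [ 0.23229402 -0.23482055 -0.81461872] 14.3
```

View pics/p7.png

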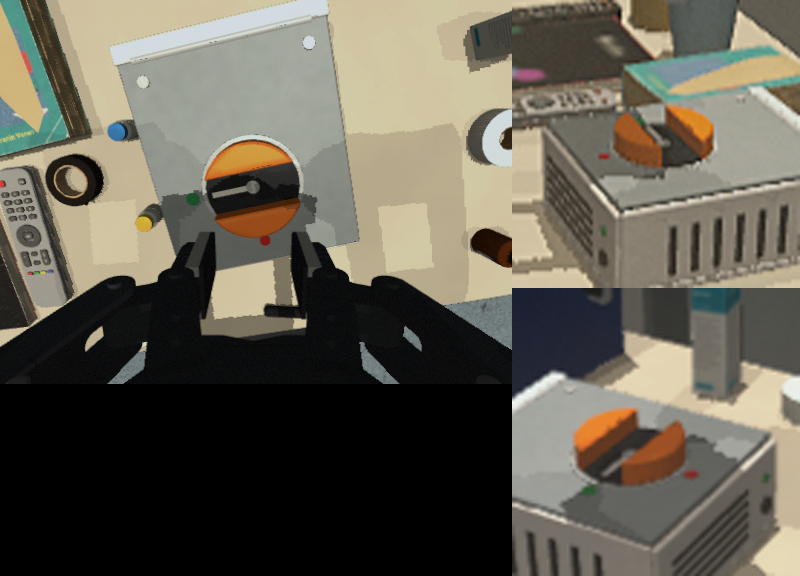

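The panel is flush. The stripe runs from the pivot (253,187) to (212,195), pointing straight at the green dot (193,199), and the vials are still standing. Handing in.

```bash
python3 -c "
from rig import r
print(r.sign_off())"
```

```text
the job is handed in; nothing more can be done
None
```

The panel is pushed flush and its fastener turned clockwise to the stop, stripe on the green dot, and I handed the job in at about 14 s; I turned the fastener with both fingertips in the slot rather than one.

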